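Load a blank into a sloped work head and lock it

TASK

One of the two sloped work heads is empty with its locking lever swung open. Take the loose oblong block, set it (not drop it) into that head's pocket so that it sits fully home, two bores outwards, and let go of it; only then swing the lever fully shut across it. Leave the other, already loaded head locked as it is and do not shift the other parts on the table.

Things in the scene. Friction and masses are not known exactly. Their poses are not given: they have to be found in the camera images.
- blank: Loose oblong aluminium block, 60 (x) x 40 (y) x 45 (z) mm, with two dark bores of 14 mm in its top; stands upright on the table. Origin: centre of its underside, z up. It fits the pocket with its 60 mm side along the slope, either way round; seated, 25 mm stand out of the plate.
- head: Work head, the empty one, lever open: grey 150 mm square face sloped 30 degrees, low side to the robot's left, with a dark steel plate (x -60..70, y -42..42 mm). Origin: centre of the pocket's mouth, in the plate's surface; x up the slope, y across it, roughly away from the robot, z square out of it. Pocket 63 (x) x 43 (y), 20 deep, chamfer 3.
- lever (a joint): Locking lever of the empty head: 0 = shut (pointing down the slope, across the pocket), grows to 1.9 rad as it swings out to the head's -y, towards the robot. A steel bar 16 mm wide and 10 mm thick, its underside 28 mm above the nest plate, so it clears a fully seated block by 3 mm. Stiff: it stays where it is left (about 1.2 N at the knob).
- lever_knob (a point): Middle of the black upright grip at the end of the lever of the empty head: 18 mm diameter, from 34 to 64 mm above the nest plate (this point at 49 mm), 102 mm from the pivot axis.
- lever_pivot (a point): Pivot of the same lever, at mid thickness of the bar, 33 mm above the nest plate (head x = 50, y = 0).
- head_b: Work head, loaded with such a block, lever shut: grey 150 mm square face sloped 30 degrees, low side to the robot's left, with a dark steel plate (x -60..70, y -42..42 mm). Origin: centre of the pocket's mouth, in the plate's surface; x up the slope, y across it, roughly away from the robot, z square out of it. Pocket 63 (x) x 43 (y), 20 deep, chamfer 3.
- lever_b (a joint): Lever of the loaded head, same build, starts at 0 = shut; leave it shut.
- square_part: Bystander: flat square aluminium part 50 x 50 x 28 mm with one bore; origin centre of underside.
- ring_part: Bystander: aluminium ring, 58 mm outer and 34 mm inner diameter, 22 mm high; origin centre of underside.
- round_part: Bystander: upright aluminium cylinder, 42 mm diameter, 50 mm high; origin centre of underside.
Things that resemble listed ones, but are neither listed nor needed, are in the scene too. What is shaped like the blank but brown, green or yellow is not meant.

How it is judged (in metres and radians):
On the way, in this order (a step that is already met when the one before it is completed fails the run):
1. the oblong block sits fully home in the empty head's pocket and has been let go, the lever still open (z of blank in the frame of head below -0.0168 m and distance between blank and head below 0.0235 m and angle between the z axis of blank and the z axis of head, either way round below 0.08 rad and contact force between the fingers and blank below 0.3 N and value of joint lever above 0.6 rad), for 0.2 s.
2. the lever is swung fully shut across the seated block (z of blank in the frame of head below -0.0168 m and distance between blank and head below 0.0235 m and angle between the z axis of blank and the z axis of head, either way round below 0.08 rad and contact force between the fingers and blank below 0.3 N and value of joint lever below 0.09 rad), for 0.2 s.
At the end, for the whole second after the job is handed in: The oblong block is at rest, released, bores outwards, in the pocket of the head that was empty: underside within about 3 mm of the pocket floor, square to the face within 0.08 rad. That head's lever is shut within 0.09 rad; the other head's lever too (all of step 2 and linear speed of blank below 0.02 m/s and value of joint lever_b below 0.09 rad); the robot touches nothing.
It fails at once if the block is dropped (let go and falling faster than 0.7 m/s, about 25 mm of fall) (linear speed of blank above 0.7 m/s and contact force between the fingers and blank below 0.1 N).
It fails at once if the loaded head's lever is opened by more than 0.15 rad (value of joint lever_b above 0.15 rad).
It fails at once if another part on the table is shifted by more than 20 mm (distance of any of square_part, ring_part, round_part from where it was at the start of the episode above 0.02 m).
It also fails if it takes over 61 s, if anything falls off the work surface, if the arm or the gripper's body presses on something with over 40 N, if the wrist force passes 120 N, or if a joint passes its speed limit or range.

ROBOT

A 6-joint arm with a two-finger parallel gripper is mounted at the origin on the work surface. World frame = base frame: x ahead of the robot, y to its left, z up, the work surface at z = 0. Lengths are in mm, angles in rad, forces in N, time in s.
With the tool pointing down it reaches from about 350 to 875 mm from the base axis. Payload 4.2 kg.
Tool frame: the origin (TCP) lies midway between the tips of the shut fingers; the grasp point (between the pads) lies 19 mm behind it (arm.tcp_to_grasp is the distance from the TCP to the grasp point, in mm); z points along the fingers, y is the line along which they close (so a half turn about z gives the same grasp; the last joint's range is limited). The gripper opens to 85 mm and grips with 20 to 120 N. Pads are 22 mm wide; open, the fingers measure 114 mm over their backs; the gripper's body (76 mm by 85 mm) begins 54 mm behind the grasp point. The pads swing forward as they close: fully open they stand 13 mm farther back than shut.
Start: joints at [1.51, 0.385, 0.008, 0, -1.194, -0.259], TCP at [196.453, 593.3, 231.312] pointing down, gripper open.
Joint ranges: [-3.14, 3.14], [-1.21, 2.06], [-1.07, 1.41], [-3.16, 2.05], [-2.99, -0.16], [-3.1, 3.1]. Speed limits (rad/s): [2.79, 2.79, 3.14, 3.14, 3.14, 3.14].

INTERFACE

Orientations are given as a unit quaternion [x, y, z, w].
In Python, from bench import arm, get_image gives the robot as it stands.
- The arm moves only by the tool drive_tool, never from a script. Its argument "deltas" is a list of rows, each a list of 2 entries, a list of its own where there are three numbers: the shift along the tool's x, y, z in cm, then the turn, a rotation vector about the tool's x, y, z in degrees. In form: [[[x, y, z], [ax, ay, az]], ...]. A call has 1 to 12 rows; each row shifts and turns the commanded pose from where the row before left it, along the tool's axes as they then stand; what a row does not reach is not made up. A row lasts 1/10 s, in which the tool goes at most 50 mm and 8.59 degrees, less where a joint would pass 70% of its speed; a pose out of reach is approached as far as the arm can. A call with a gripper value outside its range is refused whole. "claw" is the finger opening in cm, from 0 to 8.54, set as the call begins (left out, the last holds). The fingers move at their own pace and stop on an object; the grip force is fixed at half the most. Time passes only in rows, so rows that do not move let the fingers close. It gives the time, the measured TCP pose, the force, the opening and the grip force at its end, in the units of the state.
- arm.read_state(): the state, without advancing time (a new reading comes with each control period).
- get_image(name): name is "side" or "top" or "wrist"; returns a dict with "img" (480x640x3 uint8, red, green, blue), "fx", "fy", "cx", "cy" (pixels), "D" ([k1, k2, p1, p2, k3] as OpenCV has them; the pictures are not rectified), "eye" and "orientation" of the camera in the world; the wrist camera has in their place "mount" (4x4, takes a point from camera to tool coordinates, whose origin is the TCP and whose axes are the flange's). Camera axes: x right, y down, z forward; pixel columns grow to the right and rows downward; lengths in mm; the calibration is good to about 2 mm. A picture is of the moment at which its call begins: read the wrist's pose just before it. There is no depth.
- arm.job_done(): hands the job in; it is judged then, once.
The state is a dict: "clock": time; "joints": joint angles; "joint_vel": joint speeds; "joint_efforts": joint torques, N m; "position": TCP position; "ee_rot": TCP orientation; "contact_force": force on the tool from outside, world axes, zero at the start; "wrist_torque": the same for the moment, N m; "gripper_width": finger opening in mm; "grasp_force": force on a finger pad.
Only numpy, scipy, OpenCV 4.12 (cv2) and the standard library are available. Lean on these libraries where they do the work, as an engineer would, in place of code of your own. Each camera call takes 0.05 s, during which the arm holds its last target. There are 200 camera calls.

## Working session

There is one attempt and no reset: what is moved stays moved. The work goes in short steps, Python scripts to look and compute and a tool call to move; the robot and the scene stay as the last step left them, time stands still between calls to the robot, and variables do not carry over. Pictures are saved under pics/ and viewed, at most 10 in all, crops included, and the job is handed in when it is done.

Besides the shell and the picture viewer there is one more tool, called after ">>>" in YAML: its name, and indented under it one key for each argument. drive_tool: Moves the arm, as the interface text tells. Its arguments: {"type":"object","properties":{"deltas":{"type":"array"},"claw":{"type":"number"}},"required":["deltas"]}

```bash
mkdir -p pics; ls; python3 - <<'E'
from bench import arm,get_image
import cv2,json
print(arm.read_state())
for n in("side","top"):
    d=get_image(n); cv2.imwrite(f"pics/{n}0.png",d["img"][...,::-1]); print({k:v for k,v in d.items() if k!="img"})
E
```

```text
pics
{'clock': 0.0, 'joints': array([ 1.50963973e+00,  3.85573945e-01,  6.60399355e-03, -4.79317347e-04,
       -1.19399305e+00, -2.58619438e-01]), 'joint_vel': array([-0.00084673, -0.00048107, -0.00078991, -0.00118624, -0.00044956,
        0.00169325]), 'joint_efforts': array([-1.08749988e-03, -3.92288303e+01,  1.88398898e+01,  4.18604761e+00,
       -4.69316772e-03, -5.01479050e-06]), 'position': array([196.26310504, 592.76501764, 230.20546191]), 'ee_rot': array([ 9.87230433e-01, -1.59294849e-01, -1.14879412e-04,  1.10001771e-03]), 'contact_force': array([ 0.08457746, -0.78042008,  1.03144024]), 'wrist_torque': array([-0.01178187, -0.01393147,  0.00451721]), 'grasp_force': 0.0, 'gripper_width': 85.52645134307508}
{'fx': 482.26994465547807, 'fy': 482.26994465547807, 'cx': 319.877599870685, 'cy': 229.6143451365817, 'D': array([0.00350489, 0.        , 0.        , 0.        , 0.        ]), 'eye': array([ 236.87535928, -995.19620422,  681.00883107]), 'orientation': array([ 0.86153117, -0.11504615,  0.07839314, -0.48824476])}
{'fx': 496.20965604032, 'fy': 496.20965604032, 'cx': 323.9579538229883, 'cy': 241.71313785567318, 'D': array([-0.03797658,  0.        ,  0.        ,  0.        ,  0.        ]), 'eye': array([ 234.38843716,  -34.40465173, 1379.97352356]), 'orientation': array([-0.69046644,  0.71354006, -0.08598452,  0.08199601])}
```

View pics/top0.png

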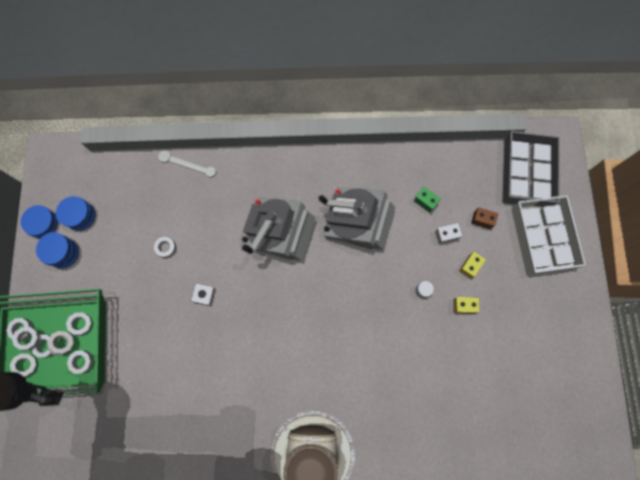

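View pics/side0.png

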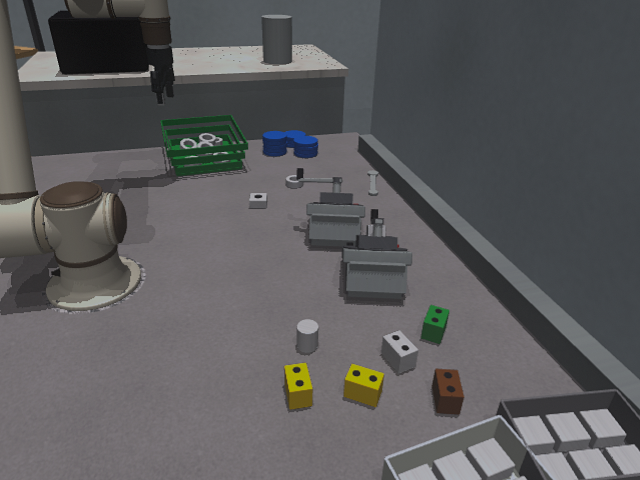

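Top view: base at (312,465). The right head at (355,215) has a block in it and its lever lies across to (323,200), so it is shut. The left head at (272,228) has its lever swung towards the robot, to (248,248). There is one light oblong block with two bores, at (449,233). The green (427,199), brown (486,217) and yellow (473,265), (467,305) ones are excluded by colour, and the white ones on the right are in trays. One crop to confirm.

```bash
python3 - <<'E'
import cv2,numpy as np
a=cv2.imread("pics/top0.png");b=cv2.imread("pics/side0.png")
r=lambda i,x,y,w,h,W,H:cv2.resize(i[y:y+h,x:x+w],(W,H),interpolation=cv2.INTER_CUBIC)
c=np.vstack([np.hstack([r(a,235,180,80,60+20,400,400),r(a,315,180,80,80,400,400)]),np.hstack([r(a,420,215,60,40,300,200),r(b,285,160,140,56,500,200)])])
cv2.imwrite("pics/crop1.png",c)
E
```

```text
(no output)
```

View pics/crop1.png

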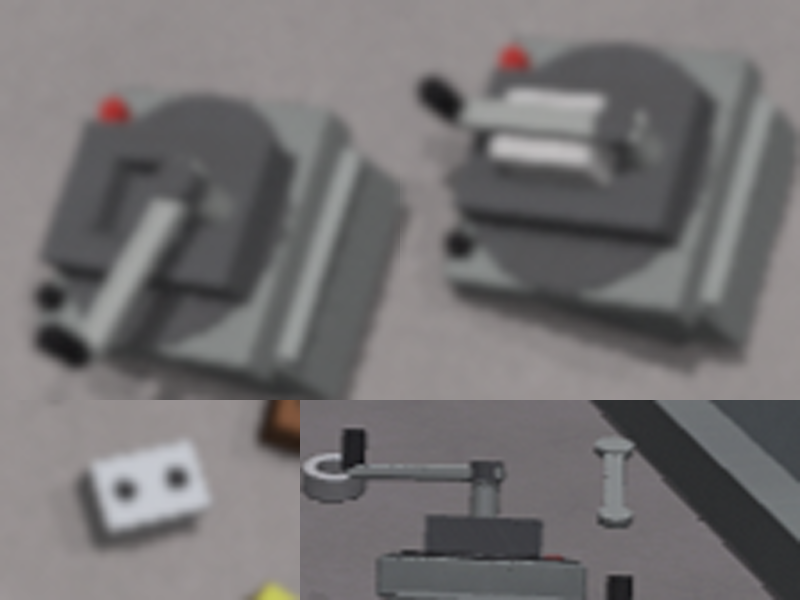

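```bash
cat > h.py <<'E'
import numpy as np,cv2
from scipy.spatial.transform import Rotation as R
from bench import arm,get_image
def cam(n):
    s=arm.read_state(); d=get_image(n)
    if "mount" in d:
        T=np.eye(4);T[:3,:3]=R.from_quat(s["ee_rot"]).as_matrix();T[:3,3]=s["position"];T=T@np.array(d["mount"])
        d["R"],d["eye"]=T[:3,:3],T[:3,3]
    else: d["R"]=R.from_quat(d["orientation"]).as_matrix()
    d["K"]=np.array([[d["fx"],0,d["cx"]],[0,d["fy"],d["cy"]],[0,0,1]])
    return d
def rays(d,px):
    u=cv2.undistortPoints(np.array(px,float).reshape(-1,1,2),d["K"],d["D"]).reshape(-1,2)
    v=np.c_[u,np.ones(len(u))]@d["R"].T
    return v/np.linalg.norm(v,axis=1)[:,None]
def onz(d,px,z):
    v=rays(d,px); return d["eye"]+v*((z-d["eye"][2])/v[:,2])[:,None]
def tri(ds,pxs):
    A=np.zeros((3,3));b=np.zeros(3)
    for d,p in zip(ds,pxs):
        v=rays(d,[p])[0];P=np.eye(3)-np.outer(v,v);A+=P;b+=P@d["eye"]
    return np.linalg.solve(A,b)
def proj(d,X):
    r,_=cv2.Rodrigues(d["R"].T); return cv2.projectPoints(np.array(X,float),r,-d["R"].T@d["eye"],d["K"],d["D"])[0].reshape(-1,2)
def delta(p,q=None,Rm=None):
    "shift in tool axes (cm) and rotvec (deg) from the present to p, Rm"
    s=arm.read_state();R0=R.from_quat(s["ee_rot"]).as_matrix()
    return (R0.T@(np.array(p)-s["position"])/10).round(2), np.degrees(R.from_matrix(R0.T@Rm).as_rotvec()).round(2) if Rm is not None else 0
E
python3 - <<'E'
from h import *
t=cam("top");s=cam("side");w=cam("wrist")
print("block",onz(t,[(449.5,233)],45))
m=(t["img"].min(2)>150).astype(np.uint8);m[:215]=0;m[255:]=0;m[:,:430]=0;m[:,465:]=0
c=max(cv2.findContours(m,0,1)[0],key=cv2.contourArea);r=cv2.minAreaRect(c);print(r)
print(onz(t,cv2.boxPoints(r),45).round(0))
print("red",tri([t,s],[(257.5,202),(355,203)]))
f=lambda x,y:(235+x/5,180+y/5)
for z in(80,100):print(z,onz(t,[f(45,258),f(243,300),f(90,120),f(290,155),f(200,190),f(65,345)],z).round(0))
print(np.array(w["mount"]).round(2),w["K"],w["D"])
R0=R.from_quat(arm.read_state()["ee_rot"]).as_matrix();print(R0.round(3))
E
```

```text
block [[ 571.81710134 -398.13558236   45.        ]]
((450.1177062988281, 230.97061157226562), (15.037208557128906, 22.070741653442383), 75.96376037597656)
[[ 592. -366.   45.]
 [ 606. -428.   45.]
 [ 563. -434.   45.]
 [ 550. -373.   45.]]
red [677.71979529 135.43722156  52.27502043]
80 [[585. 169.  80.]
 [558.  62.  80.]
 [663. 144.  80.]
 [639.  35.  80.]
 [621.  84.  80.]
 [536. 158.  80.]]
100 [[580. 166. 100.]
 [553.  60. 100.]
 [656. 142. 100.]
 [633.  34. 100.]
 [615.  82. 100.]
 [532. 155. 100.]]
[[   0.     -0.96   -0.26   67.16]
 [   1.      0.      0.      0.64]
 [  -0.     -0.26    0.96 -141.62]
 [   0.      0.      0.      1.  ]] [[351.59370312   0.         322.8923612 ]
 [  0.         351.59370312 240.29374861]
 [  0.           0.           1.        ]] [-0.03795383  0.          0.          0.          0.        ]
[[ 0.949 -0.314 -0.   ]
 [-0.314 -0.949 -0.001]
 [ 0.     0.001 -1.   ]]
```

>>> drive_tool:
  deltas:
    - [[3.0, 0.1, -0.4], [0, 0, 3]]
    - [[4.77, 0.18, -0.4], [0, 0, 4.4]]
    - [[4.77, 0.18, -0.4], [0, 0, 4.4]]
    - [[4.77, 0.18, -0.4], [0, 0, 4.4]]
    - [[4.77, 0.18, -0.4], [0, 0, 4.4]]
    - [[4.77, 0.18, -0.4], [0, 0, 4.4]]
    - [[4.77, 0.18, -0.4], [0, 0, 4.4]]
    - [[4.77, 0.18, -0.4], [0, 0, 4.4]]
    - [[4.77, 0.18, -0.4], [0, 0, 4.4]]
    - [[4.77, 0.18, -0.4], [0, 0, 4.4]]
    - [[4.77, 0.18, -0.4], [0, 0, 4.4]]
    - [[4.77, 0.18, -0.4], [0, 0, 4.4]]
  claw: 8.54

```text
clock: 1.45
position: [582.8, 217.7, 279.1]
ee_rot: [0.82, -0.573, -0.0, 0.0]
contact_force: [-0.0, -0.2, -0.4]
gripper_width: 85.0
grasp_force: 0.0
```

>>> drive_tool:
  deltas:
    - [[4.77, 0.18, 0], [0, 0, 7]]
    - [[4, 0.18, 0], [0, 0, 7]]
    - [[0, 0, 0], [0, 0, 7]]
    - [[0, 0, 0], [0, 0, 5]]
    - [[0, 0, 0], [0, 0, 0]]
    - [[0, 0, 0], [0, 0, 0]]

```text
clock: 2.05
position: [604.2, 134.8, 279.2]
ee_rot: [-0.672, 0.741, 0.0, -0.0]
contact_force: [-0.3, 0.1, -0.1]
gripper_width: 85.1
grasp_force: 0.0
```

```bash
python3 - <<'E'
from h import *
import pickle
s=arm.read_state();print(s["position"],s["joints"].round(2),R.from_quat(s["ee_rot"]).as_matrix().round(3),s["clock"])
d=cam("wrist");pickle.dump(d,open("w1.pkl","wb"))
cv2.imwrite("pics/w1.png",d["img"][...,::-1])
E
```

```text
[604.20318257 134.80812945 279.19297078] [ 0.48  0.35  0.07 -0.   -1.3  -0.58] [[-0.098 -0.995 -0.   ]
 [-0.995  0.098 -0.   ]
 [ 0.     0.    -1.   ]] 2.05
```

View pics/w1.png

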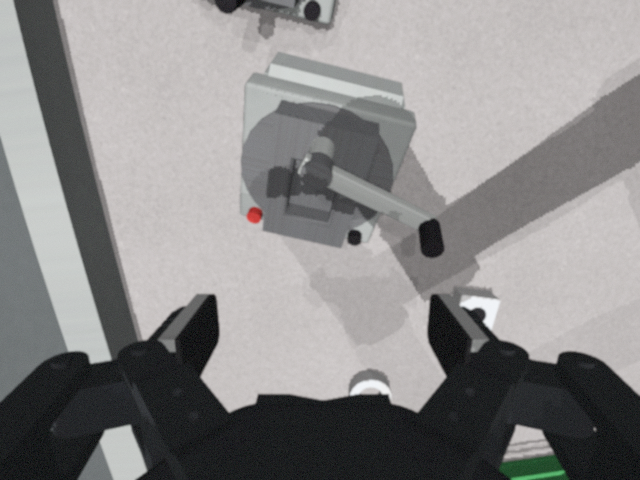

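The wrist view shows the empty head: plate corners at about (281,101), (380,123), (346,247), (264,232), pivot at (318,165) and knob at (431,238). I'll enlarge it with contrast to get the corners.

```bash
python3 - <<'E'
import cv2,numpy as np
a=cv2.imread("pics/w1.png")[85:260,240:450]
g=cv2.createCLAHE(4,(4,4)).apply(cv2.cvtColor(a,6))
g=cv2.resize(g,None,fx=3.4,fy=3.4,interpolation=cv2.INTER_CUBIC)
for i in range(0,210,20):
    cv2.putText(g,str(240+i),(int(i*3.4),8),0,.3,255);cv2.line(g,(int(i*3.4),10),(int(i*3.4),16),255)
for i in range(0,175,20):
    cv2.putText(g,str(85+i),(0,int(i*3.4)+4),0,.3,255);cv2.line(g,(22,int(i*3.4)),(28,int(i*3.4)),255)
cv2.imwrite("pics/w1c.png",g);print(g.shape)
E
```

```text
(595, 714)
```

View pics/w1c.png

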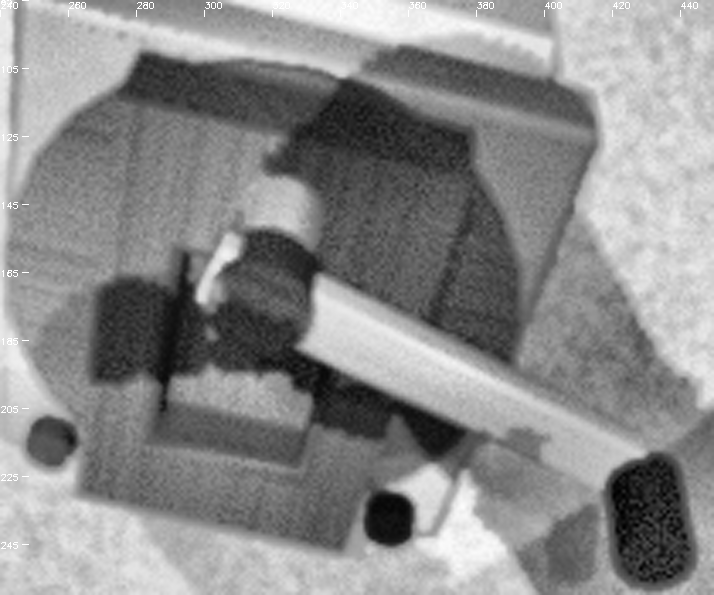

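```bash
cat >> h.py <<'E'
from scipy.optimize import least_squares
def headR(yaw): return R.from_euler("ZY",[yaw,-np.pi/6]).as_matrix()
def fithead(ds,P,pxs,p0=(610,108,90,np.radians(-104))):
    P=np.array(P,float)
    f=lambda q:np.concatenate([(proj(d,P@headR(q[3]).T+q[:3])-px).ravel() for d,px in zip(ds,pxs)])
    r=least_squares(f,p0,x_scale=[1,1,1,.01]);return r.x,r.fun.reshape(-1,2)
E
python3 - <<'E'
from h import *
import pickle
d=pickle.load(open("w1.pkl","rb"))
c=lambda u,v:(u/3.4+240,v/3.4+85)
P=[[-60,42,0],[-60,-42,0],[70,42,0],[70,-42,0]]
px=np.array([c(80,490),c(345,550),c(122,97),c(468,168)])
x,r=fithead([d],P,[px]);print(x,r.round(1))
H=headR(x[3])
print("head axes",H.round(3))
print("pocket43/49",((proj(d,np.array([[-31.5,21.5,0],[-31.5,-21.5,0],[-34.5,24.5,0],[-34.5,-24.5,0],[31.5,21.5,0]])@H.T+x[:3])-[240,85])*3.4).round(0))
for a in(.9,1,1.1,1.2,1.3):print(a,((proj(d,np.array([[50-102*np.cos(a),-102*np.sin(a),64],[50-102*np.cos(a),-102*np.sin(a),34],[50,0,38]])@H.T+x[:3])-[240,85])*3.4).round(0).tolist())
E
```

```text
[611.81319405 110.26160686  93.41775185  -1.88192746] [[ 0.3  0.1]
 [ 0.6 -1.2]
 [-1.1 -0.8]
 [ 0.4  1.7]]
head axes [[-0.265  0.952  0.153]
 [-0.824 -0.306  0.476]
 [ 0.5   -0.     0.866]]
pocket43/49 [[157. 436.]
 [301. 466.]
 [145. 441.]
 [309. 476.]
 [184. 253.]]
0.9 [[520.0, 634.0], [516.0, 548.0], [261.0, 295.0]]
1 [[555.0, 617.0], [548.0, 531.0], [261.0, 295.0]]
1.1 [[588.0, 598.0], [579.0, 511.0], [261.0, 295.0]]
1.2 [[619.0, 576.0], [608.0, 489.0], [261.0, 295.0]]
1.3 [[649.0, 551.0], [635.0, 464.0], [261.0, 295.0]]
```

Head fit is good to about 1.5 px: mouth centre at (612,110,93), yaw -107.8°, lever about 1.3 rad. It clears the block, so I go on to the block.

>>> drive_tool:
  deltas:
    - [[2.5, -0.12, 0], [0, 0, 0]]
    - [[4.9, -0.23, 0], [0, 0, 0]]
    - [[4.9, -0.23, 0], [0, 0, 0]]
    - [[4.9, -0.23, 0], [0, 0, 0]]
    - [[4.9, -0.23, 0], [0, 0, 0]]
    - [[4.9, -0.23, 0], [0, 0, 0]]
    - [[4.9, -0.23, 0], [0, 0, 0]]
    - [[4.9, -0.23, 0.5], [0, 0, 0]]
    - [[4.9, -0.23, 0.5], [0, 0, 0]]
    - [[4.9, -0.23, 0.5], [0, 0, 0]]
    - [[4.9, -0.23, 0.5], [0, 0, 0]]
    - [[2.2, -0.11, 0.5], [0, 0, 0]]

```text
clock: 3.3
position: [575.1, -405.5, 253.2]
ee_rot: [-0.67, 0.742, 0.0, -0.0]
contact_force: [0.5, 0.5, -0.5]
gripper_width: 85.5
grasp_force: 0.0
```

>>> drive_tool:
  deltas:
    - [[0, 0, 1.7], [0, 0, -6.2]]
    - [[0, 0, 1.7], [0, 0, -6.2]]
    - [[0, 0, 1.7], [0, 0, -6.1]]
    - [[0, 0, 0], [0, 0, 0]]
    - [[0, 0, 0], [0, 0, 0]]

```text
clock: 3.8
position: [576.2, -401.9, 203.5]
ee_rot: [0.781, -0.624, -0.0, 0.0]
contact_force: [-0.3, -0.4, 0.1]
gripper_width: 85.8
grasp_force: 0.0
```

```bash
python3 - <<'E'
from h import *
import pickle
s=arm.read_state();print(s["position"],s["joints"].round(2),s["clock"])
d=cam("wrist");pickle.dump(d,open("w2.pkl","wb"))
cv2.imwrite("pics/w2.png",d["img"][...,::-1])
hsv=cv2.cvtColor(d["img"],cv2.COLOR_RGB2HSV)
for th in(170,185,200):
    m=((hsv[...,2]>th)&(hsv[...,1]<25)).astype(np.uint8)
    for c in cv2.findContours(m,0,1)[0]:
        if cv2.contourArea(c)>1500:
            r=cv2.minAreaRect(c);b=onz(d,cv2.boxPoints(r),45);print(th,cv2.contourArea(c),[np.round(q,1) for q in r],b.round(1)[:,:2].tolist(),np.linalg.norm(np.diff(b,axis=0),axis=1).round(1),b.mean(0).round(1))
E
```

```text
[ 576.22775484 -401.93454483  203.48610158] [-0.38  0.54  0.18  0.   -1.22  0.6 ] 3.8
170 2242.5 [array([110.5, 452.5]), array([53., 65.]), np.float64(90.0)] [[783.5, -128.7], [713.9, -146.8], [709.0, -71.5], [783.0, -51.3]] [71.8 75.4 76.7] [747.3 -99.6  45. ]
170 175398.0 [array([335. , 196.5]), array([393., 608.]), np.float64(90.0)] [[836.9, -526.6], [374.9, -632.3], [211.2, -298.6], [834.1, -159.1]] [474.  371.7 638.3] [ 564.3 -404.1   45. ]
185 2134.5 [array([110.5, 453. ]), array([52., 63.]), np.float64(90.0)] [[782.4, -127.6], [714.9, -145.2], [710.1, -71.2], [781.8, -51.6]] [69.7 74.1 74.3] [747.3 -98.9  45. ]
185 158874.0 [array([335. , 196.5]), array([393., 608.]), np.float64(90.0)] [[836.9, -526.6], [374.9, -632.3], [211.2, -298.6], [834.1, -159.1]] [474.  371.7 638.3] [ 564.3 -404.1   45. ]
```

View pics/w2.png

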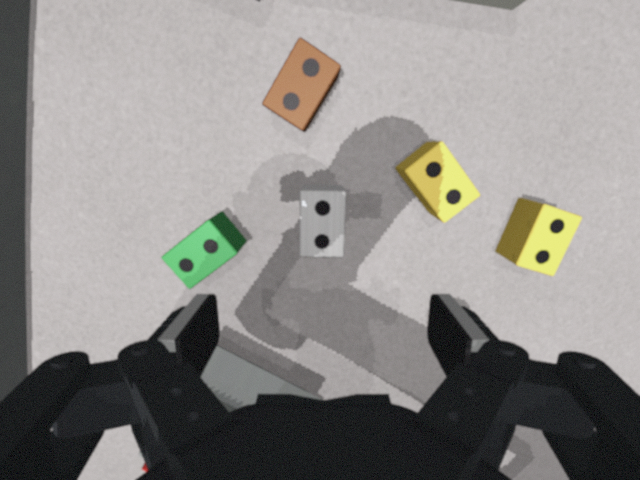

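The wrist view shows the grey block at (322,224) in the arm's shadow, bores at (322,208) and (322,241), roughly aligned with the tool. The green block at (203,250) is close, so I'll go down with the fingers opened less.

```bash
python3 - <<'E'
from h import *
import pickle
d=pickle.load(open("w2.pkl","rb"))
g=cv2.cvtColor(d["img"],cv2.COLOR_RGB2GRAY)
m=(g[180:270,290:355]<60).astype(np.uint8)
n,_,st,ce=cv2.connectedComponentsWithStats(m)
k=[i for i in range(1,n) if st[i,4]>60];px=ce[k]+[290,180];print(px,st[k,4])
b=onz(d,px,45);print(b.round(1),np.linalg.norm(b[0]-b[1]))
co=onz(d,[(300,190),(344.5,190.5),(344.5,257),(300,256.5)],45);print(co.round(1),co.mean(0))
c=b.mean(0);v=b[np.argmin(b[:,1])]-b[np.argmax(b[:,1])];yaw=np.arctan2(v[1],v[0]);print("c",c,"yaw",np.degrees(yaw))
Rm=np.c_[[np.cos(yaw),np.sin(yaw),0],[np.sin(yaw),-np.cos(yaw),0],[0,0,-1]]
print(delta([c[0],c[1],26],Rm=Rm))
print(np.array(px)[:,0]-0,[ (g[y,295:350]).tolist() for y in(224,)])
E
```

```text
[[322.19852941 207.64705882]
 [321.49593496 241.01626016]] [136 123]
[[ 580.  -416.2   45. ]
 [ 574.  -386.9   45. ]] 29.881438414252006
[[ 601.8 -426.9   45. ]
 [ 564.7 -434.8   45. ]
 [ 550.7 -377.    45. ]
 [ 589.7 -368.6   45. ]] [ 576.72060629 -401.81027232   45.        ]
c [ 577.03007343 -401.54507872   45.        ] yaw -78.4712276787843
(array([-0.07, -0.04, 17.83]), array([-0.05, -0.08,  1.22]))
[322.19852941 321.49593496] [[144, 126, 119, 118, 128, 144, 159, 166, 167, 168, 164, 162, 166, 165, 168, 168, 167, 164, 166, 169, 166, 166, 165, 166, 164, 166, 165, 164, 165, 166, 163, 162, 162, 165, 164, 166, 168, 168, 164, 168, 167, 168, 166, 166, 167, 161, 166, 165, 153, 141, 135, 141, 138, 135, 135]]
```

>>> drive_tool:
  deltas:
    - [[-0.07, -0.04, 2.5], [0, 0, 1.2]]
    - [[0, 0, 4.5], [0, 0, 0]]
    - [[0, 0, 4.5], [0, 0, 0]]
    - [[0, 0, 3.5], [0, 0, 0]]
    - [[0, 0, 2.0], [0, 0, 0]]
    - [[0, 0, 1.2], [0, 0, 0]]
    - [[0, 0, 0], [0, 0, 0]]
    - [[0, 0, 0], [0, 0, 0]]
  claw: 6.2

```text
clock: 4.65
position: [577.4, -401.9, 23.1]
ee_rot: [0.775, -0.632, 0.002, -0.0]
contact_force: [0.5, 0.3, 0.4]
gripper_width: 62.1
grasp_force: 0.0
```

>>> drive_tool:
  deltas:
    - [[0, 0, 0], [0, 0, 0]]
    - [[0, 0, 0], [0, 0, 0]]
    - [[0, 0, 0], [0, 0, 0]]
    - [[0, 0, 0], [0, 0, 0]]
    - [[0, 0, 0], [0, 0, 0]]
    - [[0, 0, 0], [0, 0, 0]]
  claw: 3.0

```text
clock: 5.25
position: [577.3, -401.9, 23.7]
ee_rot: [0.775, -0.632, 0.002, -0.0]
contact_force: [-0.4, 1.3, 6.2]
gripper_width: 38.8
grasp_force: 63.1
```

>>> drive_tool:
  deltas:
    - [[0, 0, -1.5], [0, 0, 0]]
    - [[0, 0, -4], [0, 0, 0]]
    - [[0, 0, -4.8], [0, 0, 0]]
    - [[0, 0, -4.8], [0, 0, 0]]
    - [[0, 0, -4.8], [0, 0, 0]]
    - [[0, 0, -2.8], [0, 0, 0]]
    - [[-3, -0.9, 0], [0, 0, 0]]
    - [[-4.6, -1.4, 0], [0, 0, 0]]
    - [[-4.6, -1.4, 0], [0, 0, 0]]
    - [[-4.6, -1.4, 0], [0, 0, 0]]
    - [[-4.6, -1.4, 0], [0, 0, 0]]
    - [[-4.6, -1.4, 0], [0, 0, 0]]

```text
clock: 6.45
position: [600.4, -128.8, 248.4]
ee_rot: [0.775, -0.632, -0.001, 0.0]
contact_force: [0.9, 0.2, -2.5]
gripper_width: 39.0
grasp_force: 62.2
```

>>> drive_tool:
  deltas:
    - [[-4.6, -1.4, 0], [0, 0, 0]]
    - [[-4.6, -1.4, 0], [0, 0, 0]]
    - [[-4.6, -1.4, 0], [0, 0, 0]]
    - [[-4.6, -1.4, 0], [0, 0, 0]]
    - [[-4.6, -1.4, 0], [0, 0, 0]]
    - [[-4.6, -1.4, 0], [0, 0, 0]]
    - [[-3, -0.9, 0], [0, 0, 7.3]]
    - [[0, 0, 0], [0, 0, 7.3]]
    - [[0, 0, 0], [0, 0, 7.3]]
    - [[0, 0, 0], [0, 0, 7.3]]
    - [[0, 0, 0], [0, 0, 0]]

```text
clock: 7.55
position: [630.3, 187.7, 248.0]
ee_rot: [-0.591, 0.807, 0.0, -0.001]
contact_force: [1.1, 0.4, -3.1]
gripper_width: 38.7
grasp_force: 62.2
```

>>> drive_tool:
  deltas:
    - [[0, 0, 0], [0, 6, 0]]
    - [[0, 0, 0], [0, 6, 0]]
    - [[0, 0, 0], [0, 6, 0]]
    - [[0, 0, 0], [0, 6, 0]]
    - [[0, 0, 0], [0, 6, 0]]
    - [[0, 0, 0], [0, 0, 0]]
    - [[0, 0, 0], [0, 0, 0]]

```text
clock: 8.25
position: [630.9, 187.9, 247.4]
ee_rot: [-0.571, 0.779, -0.152, -0.209]
contact_force: [0.4, -0.6, -1.9]
gripper_width: 38.9
grasp_force: 62.2
```

```bash
python3 - <<'E'
from h import *
h=np.array([611.8,110.3,93.4]);H=headR(-1.8819)
Rm=H@np.diag([1,-1,-1])
print(arm.read_state()["joints"].round(2));print(delta(h+H[:,2]*83,Rm=Rm))
E
```

```text
[ 0.66  0.62  0.24  0.29 -1.63 -1.01]
(array([-0.78, -0.55,  9.02]), array([-0.04,  0.05,  0.31]))
```

>>> drive_tool:
  deltas:
    - [[-0.4, -0.3, 2.0], [0, 0, 0.3]]
    - [[-0.4, -0.25, 3.0], [0, 0, 0]]
    - [[0, 0, 3.0], [0, 0, 0]]
    - [[0, 0, 1.0], [0, 0, 0]]
    - [[0, 0, 0], [0, 0, 0]]
    - [[0, 0, 0], [0, 0, 0]]

```text
clock: 8.85
position: [626.0, 150.0, 168.5]
ee_rot: [-0.568, 0.781, -0.154, -0.206]
contact_force: [0.7, -0.0, -3.2]
gripper_width: 39.1
grasp_force: 62.0
```

```bash
python3 - <<'E'
from h import *
import pickle
d=cam("wrist");pickle.dump(d,open("w3.pkl","wb"))
h=np.array([611.8,110.3,93.4]);H=headR(-1.8819)
print(delta(h+H[:,2]*83,Rm=H@np.diag([1,-1,-1])))
P=[[-60,42,0],[-60,-42,0],[70,42,0],[70,-42,0],[31.5,21.5,0],[31.5,-21.5,0],[-31.5,21.5,0],[-31.5,-21.5,0]]
print("plate+pocket",proj(d,np.array(P)@H.T+h).round(0).tolist())
g=cv2.cvtColor(d["img"],cv2.COLOR_RGB2GRAY);g=cv2.createCLAHE(4,(8,8)).apply(g)
g=cv2.resize(g[40:400,120:560],None,fx=1.6,fy=1.6,interpolation=cv2.INTER_CUBIC);print(g.shape)
cv2.imwrite("pics/w3.png",g)
E
```

```text
(array([-0.07,  0.13,  0.34]), array([-0.28,  0.2 , -0.18]))
plate+pocket [[268.0, 327.0], [384.0, 327.0], [259.0, 141.0], [393.0, 140.0], [293.0, 202.0], [359.0, 202.0], [295.0, 291.0], [357.0, 291.0]]
(576, 704)
```

View pics/w3.png

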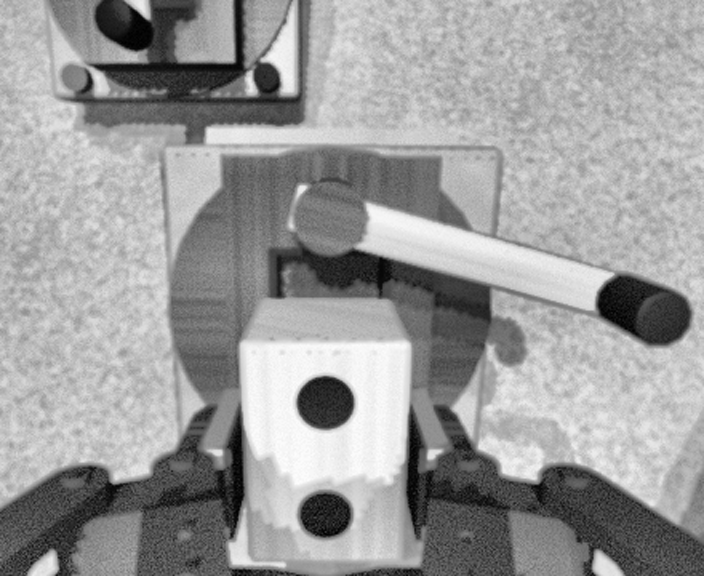

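The block is held square, bores up, with its bores at full-image (323.8,292) and (323.8,362). The pocket lies behind it with its outer corner at (289,196), and the plate's top corners are (259,138) and (396,139). I'll refit using both wrist views.

```bash
python3 - <<'E'
from h import *
import pickle
d1=pickle.load(open("w1.pkl","rb"));d=pickle.load(open("w3.pkl","rb"))
c1=lambda u,v:(u/3.4+240,v/3.4+85); c=lambda u,v:(u/1.6+120,v/1.6+40)
P1=np.array([[-60,42,0],[-60,-42,0],[70,42,0],[70,-42,0]],float);p1=np.array([c1(80,490),c1(345,550),c1(122,97),c1(468,168)])
P3=np.array([[70,42,0],[70,-42,0],[34.5,24.5,0]],float);p3=np.array([c(222,157),c(441,158),c(271,250)])
f=lambda q:np.concatenate([(proj(D,P@headR(q[3]).T+q[:3])-p).ravel() for D,P,p in((d1,P1,p1),(d,P3,p3))])
x0,_=fithead([d1],P1,[p1])
for nm,g in(("both",f),("w3+prior",lambda q:np.r_[f(q)[8:],(q-x0)/[2,2,2,.02]])):
    r=least_squares(g,x0,x_scale=[1,1,1,.01]);print(nm,r.x.round(3),r.fun[:14].reshape(-1,2).round(1).tolist())
    H=headR(r.x[3]);print(delta(r.x[:3]+H[:,2]*83,Rm=H@np.diag([1,-1,-1])))
# block in tool coords: bores and top edge on plane z_tool = 23.7-45
s=arm.read_state();T=R.from_quat(s["ee_rot"]).as_matrix()
for zt in(-21.3,-24,-18):
    v=rays(d,[c(326,403),c(326,515),c(243,340),c(411,340)])@T;e=T.T@(d["eye"]-s["position"])
    print(zt,(e+v*((zt-e[2])/v[:,2])[:,None]).round(1).tolist())
E
```

```text
both [611.481 110.282  95.397  -1.885] [[0.2, 0.4], [0.8, -0.6], [-0.7, -1.2], [1.4, 1.8], [0.4, 0.6], [-0.9, -0.1], [-0.7, -0.5]]
(array([0.04, 0.15, 0.17]), array([-0.36,  0.2 , -0.04]))
w3+prior [611.304 110.388  95.446  -1.885] [[0.7, 0.6], [-0.5, 0.0], [-0.3, -0.5], [-0.3, 0.1], [1.0, -0.2]]
(array([0.04, 0.17, 0.17]), array([-0.38,  0.2 , -0.01]))
-21.3 [[14.6, -0.2, -21.3], [-15.1, -0.2, -21.3], [29.8, -18.8, -21.3], [29.8, 18.7, -21.3]]
-24 [[15.8, -0.2, -24.0], [-13.3, -0.2, -24.0], [30.6, -18.3, -24.0], [30.6, 18.3, -24.0]]
-18 [[13.2, -0.2, -18.0], [-17.4, -0.2, -18.0], [28.8, -19.3, -18.0], [28.8, 19.3, -18.0]]
```

>>> drive_tool:
  deltas:
    - [[0.06, 0.17, 1.0], [-0.35, 0.2, 0]]
    - [[0, 0, 2.0], [0, 0, 0]]
    - [[0, 0, 1.5], [0, 0, 0]]
    - [[0, 0, 0.8], [0, 0, 0]]
    - [[0, 0, 0], [0, 0, 0]]
    - [[0, 0, 0], [0, 0, 0]]

```text
clock: 9.5
position: [615.1, 124.9, 121.3]
ee_rot: [-0.568, 0.781, -0.152, -0.211]
contact_force: [0.4, 0.1, -3.3]
gripper_width: 38.5
grasp_force: 62.2
```

```bash
python3 - <<'E'
from h import *
import pickle
h=np.array([611.4,110.3,95.4]);H=headR(-1.885)
print(delta(h+H[:,2]*3.7,Rm=H@np.diag([1,-1,-1])))
d=cam("wrist");g=cv2.cvtColor(d["img"],cv2.COLOR_RGB2GRAY);g=cv2.createCLAHE(4,(8,8)).apply(g)
g=cv2.resize(g[100:400,200:450],None,fx=2,fy=2,interpolation=cv2.INTER_CUBIC)
cv2.imwrite("pics/w4.png",g)
P=[[34.5,24.5,0],[34.5,-24.5,0],[70,42,0],[70,-42,0]]
print(((proj(d,np.array(P)@H.T+h)-[200,100])*2).round(0).tolist())
E
```

```text
(array([-0.  , -0.1 ,  2.62]), array([ 0.1 , -0.14,  0.02]))
[[145.0, 224.0], [343.0, 224.0], [65.0, 75.0], [422.0, 75.0]]
```

View pics/w4.png

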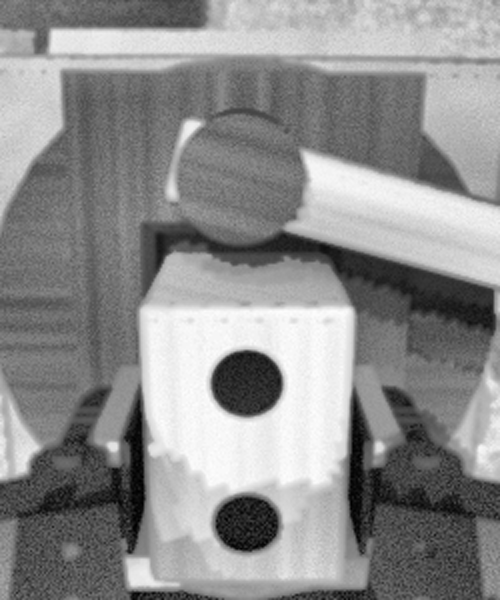

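The block's underside is just above the mouth. It lines up with the pocket: outer corner seen at (141,223) against (145,224) predicted. Now the slow insertion.

>>> drive_tool:
  deltas:
    - [[0.04, -0.08, 0.3], [0, 0, 0]]
    - [[0, 0, 0.3], [0, 0, 0]]
    - [[0, 0, 0.3], [0, 0, 0]]
    - [[0, 0, 0.3], [0, 0, 0]]
    - [[0, 0, 0], [0, 0, 0]]

```text
clock: 10.05
position: [615.1, 120.4, 118.6]
ee_rot: [-0.568, 0.781, -0.154, -0.209]
contact_force: [-8.2, 8.3, 23.4]
gripper_width: 39.2
grasp_force: 66.3
```

>>> drive_tool:
  deltas:
    - [[0, 0, -0.5], [0, 0, 0]]
    - [[0.05, 0.12, -0.2], [0, 0, 0]]
    - [[0, 0, 0.2], [0, 0, 0]]
    - [[0, 0, 0.2], [0, 0, 0]]
    - [[0, 0, 0], [0, 0, 0]]

```text
clock: 10.55
position: [614.8, 121.8, 118.4]
ee_rot: [-0.568, 0.781, -0.154, -0.208]
contact_force: [-3.6, 8.9, 17.5]
gripper_width: 38.6
grasp_force: 65.8
```

```bash
cat >> h.py <<'E'
def rep():
    h=np.array([611.4,110.3,95.4]);H=headR(-1.885);s=arm.read_state()
    print("tcp in head",(H.T@(s["position"]-h)).round(1),"F head",(H.T@s["contact_force"]).round(1),"rot",delta(h,Rm=H@np.diag([1,-1,-1]))[1],"tq head",(H.T@s["wrist_torque"]).round(2))
E
python3 -c "
from h import *
rep()"
```

```text
tcp in head [ 1.1 -0.3 25.9] F head [ 2.4 -6.2 18.9] rot [-0.23  0.01  0.03] tq head [-1.87  0.85  0.17]
```

>>> drive_tool:
  deltas:
    - [[0, 0.08, -0.1], [0, 0, 0]]
    - [[0, 0.08, 0], [0, 0, 0]]
    - [[0, 0.08, 0], [0, 0, 0]]
    - [[0, 0, 0], [0, 0, 0]]

```text
clock: 10.95
position: [614.6, 122.2, 118.4]
ee_rot: [-0.568, 0.781, -0.155, -0.207]
contact_force: [4.0, 3.6, 12.2]
gripper_width: 38.5
grasp_force: 64.8
```

```bash
python3 -c "
from h import *
rep()"
```

```text
tcp in head [ 0.9 -0.6 26.1] F head [ 2.1  2.7 12.9] rot [-0.39  0.07 -0.04] tq head [ 0.76  0.82 -0.04]
```

```bash
python3 - <<'E'
from h import *
import pickle
rep()
d=pickle.load(open("w3.pkl","rb"));M=np.array(d["mount"]);print(M.round(4))
c=lambda u,v:(u/1.6+120,v/1.6+40)
d["R"],d["eye"]=M[:3,:3],M[:3,3]
for zt in(-21.3,-24):
    v=rays(d,[c(326,403),c(326,515),c(243,340),c(411,340)]);e=d["eye"]
    print(zt,(e+v*((zt-e[2])/v[:,2])[:,None]).round(1).tolist())
n=cam("wrist");pickle.dump(n,open("w5.pkl","wb"))
g=cv2.cvtColor(n["img"],cv2.COLOR_RGB2GRAY)
m=(g[240:400,280:370]<60).astype(np.uint8);k,_,st,ce=cv2.connectedComponentsWithStats(m)
print([(ce[i]+[280,240],st[i]) for i in range(1,k) if st[i,4]>150])
n["R"],n["eye"]=M[:3,:3],M[:3,3]
H=headR(-1.885);h=np.array([611.4,110.3,95.4]);d=pickle.load(open("w5.pkl","rb"))
print(proj(d,np.array([[34.5,24.5,0],[34.5,-24.5,0],[70,42,0],[70,-42,0]])@H.T+h).round(1).tolist())
g=cv2.createCLAHE(4,(8,8)).apply(g)
g=cv2.resize(g[120:400,220:430],None,fx=2.1,fy=2.1,interpolation=cv2.INTER_CUBIC);cv2.imwrite("pics/w5.png",g)
E
```

```text
tcp in head [ 0.9 -0.6 26.1] F head [ 2.1  2.7 12.9] rot [-0.39  0.07 -0.04] tq head [ 0.76  0.82 -0.04]
[[ 4.00000e-04 -9.64700e-01 -2.63300e-01  6.66911e+01]
 [ 1.00000e+00  4.00000e-04  2.00000e-04 -5.35200e-01]
 [-1.00000e-04 -2.63300e-01  9.64700e-01 -1.41426e+02]
 [ 0.00000e+00  0.00000e+00  0.00000e+00  1.00000e+00]]
-21.3 [[14.2, -0.2, -21.3], [-15.6, -0.2, -21.3], [29.4, -18.8, -21.3], [29.4, 18.8, -21.3]]
-24 [[15.3, -0.2, -24.0], [-13.8, -0.2, -24.0], [30.2, -18.4, -24.0], [30.2, 18.4, -24.0]]
[(array([322.7188656 , 290.42663379]), array([ 27,  35,  33,  32, 811], dtype=int32)), (array([323.04825737, 362.97855228]), array([ 27, 109,  33,  29, 746], dtype=int32))]
[[272.4, 215.1], [373.5, 215.2], [231.8, 139.4], [414.3, 139.3]]
```

View pics/w5.png

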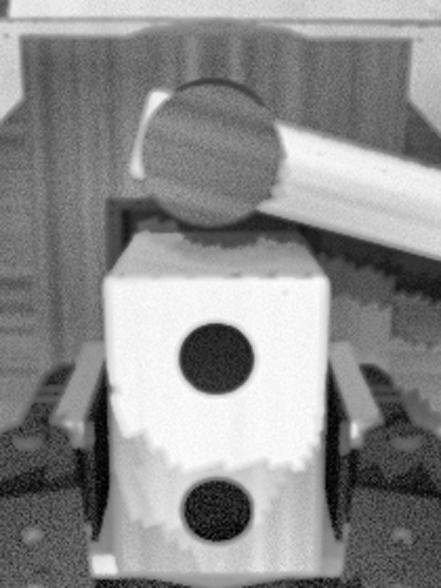

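w5: the bores are at (322.7,290.4) and (323.0,363), the pocket's outer corner is at (270.5,214.8), and the block's lower up-slope edge meets the plate at about row 231. I'll work out the offset from this one image alone, since the mount calibration jitters between calls.

```bash
python3 - <<'E'
from h import *
import pickle
d=pickle.load(open("w5.pkl","rb"))
c=lambda u,v:(u/2.1+220,v/2.1+120)
P=np.array([[70,42,0],[70,-42,0],[34.5,24.5,0]],float);p=np.array([c(20,37),c(411,40),c(106,199)])
H=headR(-1.885);h0=np.array([611.4,110.3,95.4])
for dz in(-1,0,1,2,3):   # plate height along hz
    f=lambda q:(proj(d,(P+[q[0],q[1],dz])@H.T+h0)-p).ravel()
    r=least_squares(f,[0,0]);print("plate dz",dz,"xy shift",r.x.round(2),"rms",np.sqrt((r.fun**2).mean()).round(2))
# block features in head frame; planes z (head h0 frame) given tcp z=26.1
e=H.T@(d["eye"]-h0)
def onp(px,z):
    v=rays(d,px)@H;return (e+v*((z-e[2])/v[:,2])[:,None]).round(1)
for tz in(45,47.4,50):
    b=onp([(322.72,290.43),(323.05,362.98)],tz);print("bores z",tz,b.tolist(),b.mean(0))
for tz in(-3,0,2.4,5):print("bottom edge z",tz,onp([c(140,235),c(300,235)],tz).tolist())
for tz in(45,47.4,50):print("top edge",tz,onp([c(107,278),c(327,278)],tz).tolist())
E
```

```text
plate dz -1 xy shift [0.37 0.48] rms 1.58
plate dz 0 xy shift [0.41 0.43] rms 1.25
plate dz 1 xy shift [0.44 0.38] rms 0.93
plate dz 2 xy shift [0.48 0.33] rms 0.67
plate dz 3 xy shift [0.51 0.28] rms 0.54
bores z 45 [[14.6, -0.2, 45.0], [-16.9, -0.3, 45.0]] [-1.15 -0.25 45.  ]
bores z 47.4 [[15.7, -0.2, 47.4], [-15.2, -0.3, 47.4]] [ 0.25 -0.25 47.4 ]
bores z 50 [[16.8, -0.3, 50.0], [-13.4, -0.4, 50.0]] [ 1.7  -0.35 50.  ]
bottom edge z -3 [[25.3, 18.2, -3.0], [25.4, -19.9, -3.0]]
bottom edge z 0 [[26.1, 17.8, 0.0], [26.1, -19.6, 0.0]]
bottom edge z 2.4 [[26.7, 17.5, 2.4], [26.7, -19.3, 2.4]]
bottom edge z 5 [[27.3, 17.2, 5.0], [27.4, -19.0, 5.0]]
top edge 45 [[29.6, 18.7, 45.0], [29.6, -19.5, 45.0]]
top edge 47.4 [[30.3, 18.3, 47.4], [30.4, -19.2, 47.4]]
top edge 50 [[31.1, 17.9, 50.0], [31.2, -18.8, 50.0]]
```

The block has tipped slightly in the grip: its lower up-slope edge moved about 6 px between w4 and w5. That means its down-slope end is catching the rim. I'll lift off and measure the tilt.

>>> drive_tool:
  deltas:
    - [[0, 0, -0.6], [0, 0, 0]]
    - [[0.15, -0.15, -0.6], [0, 0, 0]]
    - [[0, 0, 0], [0, 0, 0]]
    - [[0, 0, 0], [0, 0, 0]]
    - [[0, 0, 0], [0, 0, 0]]

```text
clock: 11.5
position: [612.7, 124.4, 124.5]
ee_rot: [-0.567, 0.781, -0.152, -0.213]
contact_force: [0.6, 0.3, -2.8]
gripper_width: 38.8
grasp_force: 63.3
```

```bash
cat > m.py <<'E'
from h import *
import pickle,sys
rep()
d=cam("wrist");pickle.dump(d,open(sys.argv[1]+".pkl","wb"))
def edges(d):
    g=cv2.GaussianBlur(cv2.cvtColor(d["img"],cv2.COLOR_RGB2GRAY),(0,0),1).astype(float)
    for a,b in((288,296),(296,305),(340,348),(348,356)):
        p=np.gradient(g[:,a:b].mean(1));k=[(i,p[i].round(0)) for i in range(195,275) if abs(p[i])>3 and abs(p[i])==abs(p[i-2:i+3]).max()];print(a,k)
for n in ("w3",sys.argv[1]):
    d=pickle.load(open(n+".pkl","rb"));print(n);edges(d)
    g=cv2.cvtColor(d["img"],cv2.COLOR_RGB2GRAY);m=(g[240:400,280:370]<60).astype(np.uint8);k,_,st,ce=cv2.connectedComponentsWithStats(m)
    print([(ce[i]+[280,240]).round(1).tolist() for i in range(1,k) if st[i,4]>150])
E
python3 m.py w6
```

```text
tcp in head [ 2.6 -3.1 32.1] F head [-1.7  0.5 -2.2] rot [ 0.26 -0.28  0.05] tq head [0.03 1.34 0.04]
w3
288 [(195, np.float64(-8.0)), (226, np.float64(21.0)), (253, np.float64(17.0))]
296 [(195, np.float64(-10.0)), (204, np.float64(9.0)), (226, np.float64(13.0)), (253, np.float64(15.0))]
340 [(196, np.float64(-28.0)), (216, np.float64(8.0)), (226, np.float64(14.0)), (253, np.float64(17.0))]
348 [(198, np.float64(-29.0)), (218, np.float64(9.0)), (226, np.float64(15.0)), (253, np.float64(16.0))]
[[323.0, 291.3], [323.0, 361.5]]
w6
288 [(220, np.float64(-9.0)), (226, np.float64(9.0)), (230, np.float64(10.0)), (235, np.float64(4.0)), (252, np.float64(16.0))]
296 [(224, np.float64(-8.0)), (230, np.float64(11.0)), (238, np.float64(5.0)), (252, np.float64(18.0))]
340 [(210, np.float64(7.0)), (216, np.float64(10.0)), (223, np.float64(-28.0)), (231, np.float64(12.0)), (239, np.float64(4.0)), (252, np.float64(18.0))]
348 [(225, np.float64(-28.0)), (230, np.float64(9.0)), (233, np.float64(9.0)), (239, np.float64(5.0)), (252, np.float64(18.0))]
[[322.8, 290.7], [323.2, 362.9]]
```

>>> drive_tool:
  deltas:
    - [[0, -0.15, 0], [0, 1.7, 0]]
    - [[0, -0.15, 0], [0, 1.7, 0]]
    - [[0, 0, 0], [0, 0, 0]]
    - [[0, 0, 0], [0, 0, 0]]
    - [[0, 0, 0], [0, 0, 0]]

```text
clock: 12.05
position: [616.3, 123.9, 125.4]
ee_rot: [-0.563, 0.775, -0.169, -0.235]
contact_force: [-0.2, 0.3, -2.1]
gripper_width: 38.9
grasp_force: 63.3
```

```bash
python3 m.py w7; python3 - <<'E'
from h import *
import pickle
M=np.array(pickle.load(open("w3.pkl","rb"))["mount"])
for n,b,bo,t in(("w3",226,(291.3,361.5),253),("w7",None,None,None)):
    d=pickle.load(open(n+".pkl","rb"));M=np.array(d["mount"]);print(n,M[:3,3].round(2))
    if b:
        d["R"],d["eye"]=M[:3,:3],M[:3,3]
        o=lambda v,z:(lambda r:(d["eye"]+r*((z-d["eye"][2])/r[2])))(rays(d,[(323,v)])[0])[0].round(2)
        print("bottom x",o(b,23.7),"top x",o(t,-21.3),"bores",o(bo[0],-21.3),o(bo[1],-21.3))
# plate corners in w7 by a crop for measuring
d=pickle.load(open("w7.pkl","rb"));g=cv2.createCLAHE(4,(8,8)).apply(cv2.cvtColor(d["img"],cv2.COLOR_RGB2GRAY))
cv2.imwrite("pics/w7.png",cv2.resize(g[110:400,210:450],None,fx=2.05,fy=2.05,interpolation=cv2.INTER_CUBIC))
gg=cv2.GaussianBlur(cv2.cvtColor(d["img"],cv2.COLOR_RGB2GRAY),(0,0),1).astype(float)
pk=lambda p,a,t:[(i+a,round(p[i])) for i in range(2,len(p)-2) if abs(p[i])>t and abs(p[i])==abs(p[i-2:i+3]).max()]
print("plate top rows",[(u,pk(np.gradient(gg[110:220,u:u+6].mean(1)),110,4)) for u in(245,260,276,282)])
print("cols",[(v,pk(np.gradient(gg[v:v+5,215:430].mean(0)),215,5)) for v in(148,155,218,222)])
E
```

```text
tcp in head [ 2.5  0.4 33.2] F head [-1.2 -0.3 -1.7] rot [ 0.16 -3.61  0.04] tq head [ 0.04  1.52 -0.04]
w3
288 [(195, np.float64(-8.0)), (226, np.float64(21.0)), (253, np.float64(17.0))]
296 [(195, np.float64(-10.0)), (204, np.float64(9.0)), (226, np.float64(13.0)), (253, np.float64(15.0))]
340 [(196, np.float64(-28.0)), (216, np.float64(8.0)), (226, np.float64(14.0)), (253, np.float64(17.0))]
348 [(198, np.float64(-29.0)), (218, np.float64(9.0)), (226, np.float64(15.0)), (253, np.float64(16.0))]
[[323.0, 291.3], [323.0, 361.5]]
w7
288 [(196, np.float64(4.0)), (202, np.float64(-10.0)), (218, np.float64(-10.0)), (223, np.float64(-6.0)), (230, np.float64(22.0)), (252, np.float64(15.0))]
296 [(218, np.float64(-8.0)), (229, np.float64(19.0)), (252, np.float64(15.0))]
340 [(214, np.float64(5.0)), (219, np.float64(-22.0)), (230, np.float64(13.0)), (240, np.float64(4.0)), (251, np.float64(16.0))]
348 [(206, np.float64(6.0)), (213, np.float64(11.0)), (220, np.float64(-28.0)), (231, np.float64(12.0)), (240, np.float64(3.0)), (251, np.float64(16.0))]
[[322.8, 290.7], [323.1, 363.2]]
w3 [  66.69   -0.54 -141.43]
bottom x 28.75 top x 29.19 bores 14.38 -15.47
w7 [  66.61   -0.55 -141.43]
plate top rows [(245, [(112, -15), (116, 9), (128, 24), (138, -6), (145, -13)]), (260, [(116, 9), (128, 25), (138, -6), (145, -14)]), (276, [(112, -7), (116, 9), (128, 25), (138, -5), (145, -15)]), (282, [(116, 8), (128, 25), (138, -5), (145, -15)])]
cols [(148, [(238, -14), (410, 13)]), (155, [(238, -14), (410, 14)]), (218, [(275, -8), (301, -7), (308, 7), (340, -7), (352, 7)]), (222, [(275, -8), (281, -10), (365, 9)])]
```

```bash
cat > b.py <<'E'
from h import *
import pickle
H=headR(-1.885);h0=np.array([611.4,110.3,95.4])
def block(d,rows,u=323,ref=(29.3,29.75)):
    "x, z(underside centre), tilt about head y, in the head frame, from rows of bore1,bore2,bottom edge,top edge"
    F=np.array([[15,0,45],[-15,0,45],[ref[0],0,0],[ref[1],0,45]],float)
    def f(q):
        X=F@R.from_euler("y",q[2]).as_matrix().T+[q[0],0,q[1]]
        return proj(d,X@H.T+h0)[:,1]-rows
    r=least_squares(f,[0,5,0],x_scale=[1,1,.02]);return r.x*[1,1,57.3],r.fun
def plate(d,px,dz=2.5):
    P=np.array([[70,42,0],[70,-42,0],[34.5,24.5,0]],float)
    r=least_squares(lambda q:(proj(d,(P+[q[0],q[1],q[2]])@H.T+h0)-px).ravel(),[0,0,dz]);return r.x.round(2),r.fun.round(1)
E
python3 - <<'E'
from b import *
for n,rw,px in(("w3",(291.3,361.5,226,253),[(258.75,138.1),(395.6,138.75),(289.4,196.3)]),("w5",(290.4,363,231,252.4),[(229.5,137.6),(415.7,139),(270.5,214.8)]),("w7",(290.7,363.2,229.8,251.8),[(238.3,145),(410.5,145),(275,202)])):
    d=pickle.load(open(n+".pkl","rb"));print(n,"block",block(d,rw),"plate",plate(d,np.array(px)))
E
```

```text
w3 block (array([-0.71800926, 60.53964722,  0.08968209]), array([-0.12369324,  0.04421382, -0.01083802,  0.08789367])) plate (array([ 0.06, -0.2 ,  1.88]), array([ 0.3,  0.5,  0.2, -0.2, -0.5, -0.3]))
w5 block (array([-2.65187032,  1.89164917,  3.36262614]), array([ 0.21637359, -0.07616308,  0.01950372, -0.15533421])) plate (array([0.52, 0.28, 3.06]), array([-0.1,  0.5, -0.3, -1. ,  0.4,  0.4]))
w7 block (array([ 1.28266023, 10.00459816, -0.79913855]), array([-0.11840532,  0.04181067, -0.01075406,  0.08491863])) plate (array([ 3.58,  0.54, -4.8 ]), array([ 2.2, -4.3, -3.9, -4.1,  1.7,  8.6]))
```

>>> drive_tool:
  deltas:
    - [[0, 0.05, 0.2], [0, -0.8, 0]]
    - [[0, 0, 0.3], [0, 0, 0]]
    - [[0, 0, 0.2], [0, 0, 0]]
    - [[0, 0, 0.1], [0, 0, 0]]
    - [[0, 0, 0.1], [0, 0, 0]]
    - [[0, 0, 0], [0, 0, 0]]
    - [[0, 0, 0], [0, 0, 0]]

```text
clock: 12.8
position: [614.3, 119.4, 117.9]
ee_rot: [-0.564, 0.776, -0.165, -0.229]
contact_force: [-0.1, -0.6, -2.5]
gripper_width: 38.8
grasp_force: 63.3
```

```bash
python3 m.py w8|grep -v w3
```

```text
tcp in head [ 3.  -0.  24.3] F head [-0.8  0.1 -2.5] rot [ 0.16 -2.8   0.04] tq head [-0.03  1.54 -0.02]
288 [(195, np.float64(-8.0)), (226, np.float64(21.0)), (253, np.float64(17.0))]
296 [(195, np.float64(-10.0)), (204, np.float64(9.0)), (226, np.float64(13.0)), (253, np.float64(15.0))]
340 [(196, np.float64(-28.0)), (216, np.float64(8.0)), (226, np.float64(14.0)), (253, np.float64(17.0))]
348 [(198, np.float64(-29.0)), (218, np.float64(9.0)), (226, np.float64(15.0)), (253, np.float64(16.0))]
[[323.0, 291.3], [323.0, 361.5]]
w8
288 [(207, np.float64(-5.0)), (221, np.float64(-9.0)), (230, np.float64(22.0)), (252, np.float64(17.0))]
296 [(223, np.float64(-8.0)), (230, np.float64(21.0)), (241, np.float64(4.0)), (252, np.float64(15.0))]
340 [(219, np.float64(5.0)), (224, np.float64(-20.0)), (230, np.float64(9.0)), (239, np.float64(8.0)), (252, np.float64(16.0))]
348 [(211, np.float64(6.0)), (218, np.float64(13.0)), (225, np.float64(-27.0)), (230, np.float64(8.0)), (237, np.float64(8.0)), (245, np.float64(3.0)), (251, np.float64(16.0))]
[[322.7, 290.7], [323.3, 363.1]]
```

Already below the earlier contact height with no force, so I continue.

>>> drive_tool:
  deltas:
    - [[0, 0, 0.2], [0, 0, 0]]
    - [[0, 0, 0.2], [0, 0, 0]]
    - [[0, 0, 0.1], [0, 0, 0]]
    - [[0, 0, 0], [0, 0, 0]]

```text
clock: 13.25
position: [613.3, 116.6, 113.6]
ee_rot: [-0.564, 0.776, -0.165, -0.229]
contact_force: [-0.2, -0.7, -2.6]
gripper_width: 38.8
grasp_force: 63.3
```

```bash
python3 -c "
from h import *
rep()"
```

```text
tcp in head [ 3.4 -0.1 19. ] F head [-0.7  0.  -2.6] rot [ 0.17 -2.82  0.03] tq head [-0.02  1.49 -0.05]
```

>>> drive_tool:
  deltas:
    - [[-0.02, 0, 0.2], [0, 0, 0]]
    - [[-0.02, 0, 0.2], [0, 0, 0]]
    - [[-0.01, 0, 0.2], [0, 0, 0]]
    - [[-0.01, 0, 0.2], [0, 0, 0]]
    - [[0, 0, 0], [0, 0, 0]]
    - [[0, 0, 0], [0, 0, 0]]

```text
clock: 13.85
position: [612.2, 113.1, 106.7]
ee_rot: [-0.564, 0.776, -0.165, -0.229]
contact_force: [-0.2, -0.1, -3.6]
gripper_width: 38.5
grasp_force: 63.3
```

```bash
python3 -c "
from h import *
rep()"
```

```text
tcp in head [ 3.1 -0.1 11.2] F head [-1.6 -0.2 -3.3] rot [ 0.16 -2.8   0.03] tq head [-0.01  1.51 -0.04]
```

>>> drive_tool:
  deltas:
    - [[-0.01, 0, 0.2], [0, 0, 0]]
    - [[-0.01, 0, 0.2], [0, 0, 0]]
    - [[-0.01, 0, 0.15], [0, 0, 0]]
    - [[0, 0, 0.1], [0, 0, 0]]
    - [[0, 0, 0], [0, 0, 0]]
    - [[0, 0, 0], [0, 0, 0]]

```text
clock: 14.45
position: [611.8, 111.8, 103.9]
ee_rot: [-0.564, 0.776, -0.166, -0.228]
contact_force: [-3.4, 5.8, 7.4]
gripper_width: 38.9
grasp_force: 64.6
```

```bash
python3 -c "
from h import *
rep()"
```

```text
tcp in head [ 3.  -0.   8.2] F head [-0.1 -5.   8.6] rot [-0.03 -2.72  0.04] tq head [-1.62  1.14 -0.11]
```

>>> drive_tool:
  deltas:
    - [[0, 0.05, 0.15], [0, 0, 0]]
    - [[0, 0.05, 0.15], [0, 0, 0]]
    - [[0, 0, 0], [0, 0, 0]]
    - [[0, 0, 0], [0, 0, 0]]

```text
clock: 14.85
position: [611.8, 111.8, 103.9]
ee_rot: [-0.565, 0.776, -0.167, -0.226]
contact_force: [-3.4, 10.1, 14.1]
gripper_width: 38.6
grasp_force: 65.7
```

```bash
python3 m.py w9|grep -v w3 ; python3 -c "
from b import *
d=pickle.load(open('w9.pkl','rb'));print(block(d,(290.7,363.1,231,252),ref=(29.3,29.75)))"
```

```text
tcp in head [ 2.9 -0.1  8.1] F head [-0.3 -6.4 16.4] rot [-0.26 -2.62  0.03] tq head [-2.23  0.86 -0.03]
288 [(195, np.float64(-8.0)), (226, np.float64(21.0)), (253, np.float64(17.0))]
296 [(195, np.float64(-10.0)), (204, np.float64(9.0)), (226, np.float64(13.0)), (253, np.float64(15.0))]
340 [(196, np.float64(-28.0)), (216, np.float64(8.0)), (226, np.float64(14.0)), (253, np.float64(17.0))]
348 [(198, np.float64(-29.0)), (218, np.float64(9.0)), (226, np.float64(15.0)), (253, np.float64(16.0))]
[[323.0, 291.3], [323.0, 361.5]]
w9
288 [(227, np.float64(-8.0)), (234, np.float64(14.0)), (252, np.float64(15.0))]
296 [(237, np.float64(6.0)), (252, np.float64(19.0))]
340 [(232, np.float64(-6.0)), (252, np.float64(20.0))]
348 [(227, np.float64(15.0)), (233, np.float64(-18.0)), (244, np.float64(9.0)), (252, np.float64(18.0))]
[[322.9, 291.0], [323.2, 363.2], [352.0, 397.4]]
(array([  0.5291784 , -15.87200192,   0.75833727]), array([-0.11865806,  0.04176408, -0.01074359,  0.08521952]))
```

```bash
python3 - <<'E'
from b import *
d=pickle.load(open("w9.pkl","rb"))
print(proj(d,np.array([[70,42,2.5],[70,-42,2.5],[34.5,24.5,2.5],[34.5,-24.5,2.5]])@H.T+h0).round(1).tolist())
g=cv2.createCLAHE(4,(8,8)).apply(cv2.cvtColor(d["img"],cv2.COLOR_RGB2GRAY))
cv2.imwrite("pics/w9.png",cv2.resize(g[110:400,190:480],None,fx=2.05,fy=2.05,interpolation=cv2.INTER_CUBIC))
E
```

```text
[[222.8, 144.5], [425.6, 144.7], [267.6, 228.7], [380.4, 228.9]]
```

View pics/w9.png

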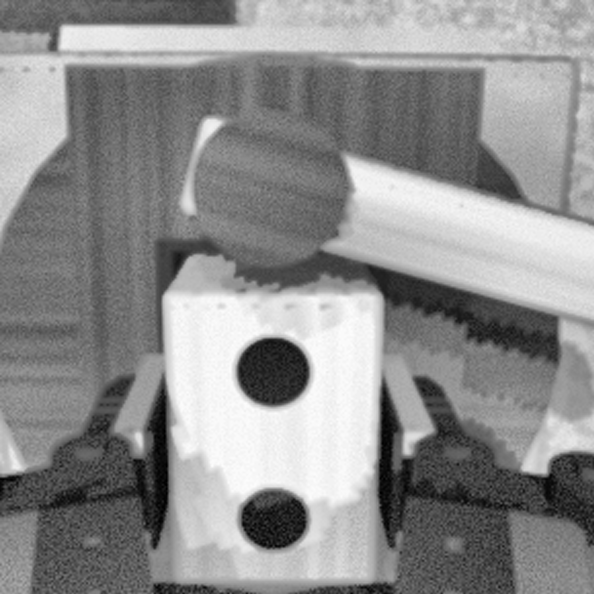

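The view agrees with a seated block: plate corners (222,142) and (426,143), underside about 19–20 mm below the plate, so it is on the floor. I relax the press and release.

>>> drive_tool:
  deltas:
    - [[0, -0.1, -0.3], [0, 0, 0]]
    - [[0, 0, -0.1], [0, 0, 0]]
    - [[0, 0, 0], [0, 0, 0]]

```text
clock: 15.2
position: [612.1, 111.7, 103.9]
ee_rot: [-0.564, 0.776, -0.166, -0.228]
contact_force: [-3.0, 6.9, 8.0]
gripper_width: 38.5
grasp_force: 64.9
```

>>> drive_tool:
  deltas:
    - [[0, 0, 0], [0, 0, 0]]
    - [[0, 0, 0], [0, 0, 0]]
    - [[0, 0, 0], [0, 0, 0]]
    - [[0, 0, 0], [0, 0, 0]]
    - [[0, 0, -0.5], [0, 0, 0]]
    - [[0, 0, -1], [0, 0, 0]]
    - [[0, 0, -2], [0, 0, 0]]
    - [[0, 0, -2], [0, 0, 0]]
    - [[0, 0, -2], [0, 0, 0]]
    - [[0, 0, 0], [0, 0, 0]]
    - [[0, 0, 0], [0, 0, 0]]
  claw: 6.4

```text
clock: 16.3
position: [624.0, 149.4, 165.0]
ee_rot: [-0.564, 0.776, -0.165, -0.229]
contact_force: [0.3, -0.7, -0.8]
gripper_width: 63.9
grasp_force: 0.0
```

```bash
python3 - <<'E'
from b import *
rep();d=cam("wrist");pickle.dump(d,open("w10.pkl","wb"));cv2.imwrite("pics/w10.png",d["img"][...,::-1])
for Z in(5,2.5+.5):print(proj(d,np.array([[15,0,Z+25],[-15,0,Z+25],[70,42,Z],[70,-42,Z],[30,20,Z+25],[30,-20,Z+25],[-30,20,Z+25],[-30,-20,Z+25]])@H.T+h0).round(1).tolist())
g=cv2.cvtColor(d["img"],cv2.COLOR_RGB2GRAY);m=(g<60).astype(np.uint8);k,_,st,ce=cv2.connectedComponentsWithStats(m)
print([(ce[i].round(1).tolist(),st[i].tolist()) for i in range(1,k) if 100<st[i,4]<1500])
gg=cv2.GaussianBlur(g,(0,0),1).astype(float)
pk=lambda p,a,t:[(i+a,round(p[i])) for i in range(2,len(p)-2) if abs(p[i])>t and abs(p[i])==abs(p[i-2:i+3]).max()]
print("plate rows",[(u,pk(np.gradient(gg[110:240,u:u+6].mean(1)),110,4)) for u in(260,275)])
print("cols",[(v,pk(np.gradient(gg[v:v+5,215:430].mean(0)),215,5)) for v in(165,170,240,260)])
E
```

```text
tcp in head [-0.8 -0.1 80.8] F head [ 0.1  0.5 -0.9] rot [ 0.16 -2.75  0.04] tq head [-0.02  1.11 -0.  ]
[[323.3, 241.4], [323.3, 291.1], [254.1, 143.9], [392.4, 144.1], [287.7, 215.2], [359.0, 215.3], [289.8, 314.7], [356.6, 314.7]]
[[323.3, 240.6], [323.2, 289.9], [254.7, 144.1], [391.7, 144.2], [288.0, 214.7], [358.7, 214.7], [290.1, 313.3], [356.3, 313.3]]
[([239.9, 75.3], [177, 0, 91, 96, 571]), ([197.2, 68.5], [178, 52, 36, 29, 479]), ([322.5, 241.5], [313, 232, 20, 20, 305]), ([322.7, 290.8], [314, 282, 19, 18, 269])]
plate rows [(260, [(112, -14), (116, 9), (127, 25), (136, -6), (142, -13)]), (275, [(112, -15), (116, 9), (127, 25), (136, -4), (142, -13)])]
cols [(165, [(217, -6), (220, 7), (251, -9), (299, 11), (303, -8), (393, 9)]), (170, [(217, -6), (220, 5), (221, 5), (246, -9), (297, 7), (301, -6), (344, 20), (398, 10), (425, -5)]), (240, [(220, -16), (288, 32), (311, -47), (334, 48), (357, -31), (423, 31)]), (260, [(223, -16), (284, -6), (289, 32), (356, -31), (420, 9)])]
```

Bores at (322.5,241.5) and (322.7,290.8) match the seated prediction. A light press on the top with shut fingers makes sure it is home.

>>> drive_tool:
  deltas:
    - [[0.12, 0, 0.5], [0, -2.75, 0]]
    - [[0, 0, 1], [0, 0, 0]]
    - [[0, 0, 1.5], [0, 0, 0]]
    - [[0, 0, 1], [0, 0, 0]]
    - [[0, 0, 0.5], [0, 0, 0]]
    - [[0, 0, 0], [0, 0, 0]]
    - [[0, 0, 0.2], [0, 0, 0]]
    - [[0, 0, 0.2], [0, 0, 0]]
    - [[0, 0, 0.2], [0, 0, 0]]
    - [[0, 0, 0.2], [0, 0, 0]]
    - [[0, 0, 0], [0, 0, 0]]
  claw: 0

```text
clock: 17.45
position: [616.0, 123.9, 121.7]
ee_rot: [-0.568, 0.781, -0.152, -0.209]
contact_force: [-1.0, 3.7, 6.2]
gripper_width: -0.0
grasp_force: 3.2
```

```bash
python3 -c "
from h import *
rep()"
```

```text
tcp in head [ 0.7  0.2 30. ] F head [ 0.3 -2.1  7. ] rot [0.02 0.04 0.03] tq head [-0.84  0.88 -0.06]
```

>>> drive_tool:
  deltas:
    - [[0, 0, 0.2], [0, 0, 0]]
    - [[0, 0, 0.2], [0, 0, 0]]
    - [[0, 0, 0.1], [0, 0, 0]]
    - [[0, 0, 0], [0, 0, 0]]

```text
clock: 17.85
position: [616.3, 123.8, 121.7]
ee_rot: [-0.569, 0.781, -0.153, -0.207]
contact_force: [-6.8, 11.6, 19.7]
gripper_width: 0.1
grasp_force: 10.5
```

```bash
python3 -c "
from h import *
rep()"
```

```text
tcp in head [ 0.7  0.5 29.9] F head [  2.  -10.   21.5] rot [-0.26  0.17  0.04] tq head [-2.9   0.44  0.01]
```

The top doesn't move under 21 N. One direct check: touch the plate beside the pocket to read how far the block stands out.

>>> drive_tool:
  deltas:
    - [[0, 0, -0.7], [0, 0, 0]]
    - [[0, 0, -0.8], [0, 0, 0]]
    - [[-2.3, 0, 0], [0, 0, 0]]
    - [[-2.4, 0, 0], [0, 0, 0]]
    - [[0, 0, 1.2], [0, 0, 0]]
    - [[0, 0, 1.2], [0, 0, 0]]
    - [[0, 0, 0.3], [0, 0, 0]]
    - [[0, 0, 0.3], [0, 0, 0]]
    - [[0, 0, 0.3], [0, 0, 0]]
    - [[0, 0, 0.2], [0, 0, 0]]
    - [[0, 0, 0.2], [0, 0, 0]]
    - [[0, 0, 0], [0, 0, 0]]

```text
clock: 19.05
position: [624.7, 150.0, 76.9]
ee_rot: [-0.568, 0.781, -0.152, -0.209]
contact_force: [-3.8, 5.2, 10.9]
gripper_width: -0.0
grasp_force: 5.5
```

```bash
python3 -c "
from h import *
rep()"
```

```text
tcp in head [-45.5   0.3   4.9] F head [ 2.2 -5.2 11.3] rot [-0.07  0.05  0.01] tq head [-1.49  0.31 -0.08]
```

Plate at 4.9 and block top at 29.9 give exactly 25.0 mm standing out, so it is fully home. Now the lever: up and over to behind the knob.

>>> drive_tool:
  deltas:
    - [[0, 0, -1.5], [0, 0, 0]]
    - [[0, 0, -4], [0, 0, 0]]
    - [[0, 0, -4.2], [0, 0, 0]]
    - [[2.4, 2.6, 0], [0, 0, 0]]
    - [[2.4, 2.6, 0], [0, 0, 0]]
    - [[2.4, 2.6, 0], [0, 0, 0]]
    - [[2.5, 2.8, 0], [0, 0, 0]]
    - [[0, 0, 0], [0, 0, 0]]
    - [[0, 0, 0], [0, 0, 0]]
    - [[0, 0, 0], [0, 0, 0]]

```text
clock: 20.05
position: [513.0, 148.0, 205.7]
ee_rot: [-0.568, 0.782, -0.151, -0.21]
contact_force: [-0.7, -0.1, -0.7]
gripper_width: -0.1
grasp_force: 0.0
```

```bash
python3 - <<'E'
from b import *
rep();d=cam("wrist");pickle.dump(d,open("w11.pkl","wb"))
h=h0+5*H[:,2]
g=cv2.cvtColor(d["img"],cv2.COLOR_RGB2GRAY)
for a in(1.2,1.25,1.3,1.35,1.4):
    k=np.array([50-102*np.cos(a),-102*np.sin(a),64]);q=proj(d,np.array([k,k-[0,0,25]])@H.T+h);print(a,k.round(0),q.round(1).tolist())
m=(g<70).astype(np.uint8);n,_,st,ce=cv2.connectedComponentsWithStats(m)
print([(ce[i].round(1).tolist(),st[i].tolist()) for i in range(1,n) if st[i,4]>200])
E
```

```text
tcp in head [  50.4 -105.3   98.3] F head [-0.1 -0.7 -0.8] rot [ 0.14 -0.01  0.01] tq head [ 0.06  1.07 -0.02]
1.2 [ 13. -95.  64.] [[305.1, 341.5], [306.9, 319.6]]
1.25 [ 18. -97.  64.] [[308.1, 333.7], [309.7, 312.5]]
1.3 [ 23. -98.  64.] [[310.8, 325.6], [312.0, 305.3]]
1.35 [  28. -100.   64.] [[313.0, 317.4], [314.0, 297.8]]
1.4 [  33. -101.   64.] [[314.8, 308.9], [315.6, 290.1]]
[([155.9, 70.1], [144, 0, 24, 144, 1562]), ([208.7, 78.1], [200, 36, 16, 91, 448]), ([76.2, 131.6], [56, 119, 43, 35, 820]), ([236.6, 238.1], [232, 211, 10, 55, 401]), ([322.9, 302.1], [320, 283, 7, 37, 229]), ([322.3, 413.1], [8, 296, 632, 184, 64197]), ([163.5, 305.9], [155, 299, 18, 15, 208])]
```

```bash
python3 - <<'E'
from b import *
d=pickle.load(open("w3.pkl","rb"));h=h0+3*H[:,2]
for a in(1.25,1.3,1.35,1.4):
    k=np.array([50-102*np.cos(a),-102*np.sin(a),64]);print(a,k.round(0),proj(d,np.array([k])@H.T+h).round(1).tolist())
E
```

```text
1.25 [ 18. -97.  64.] [[530.3, 251.5]]
1.3 [ 23. -98.  64.] [[534.9, 241.6]]
1.35 [  28. -100.   64.] [[539.2, 231.5]]
1.4 [  33. -101.   64.] [[543.0, 221.1]]
```

>>> drive_tool:
  deltas:
    - [[0.3, 0, 1], [0, 0, 0]]
    - [[0.3, 0, 2], [0, 0, 0]]
    - [[0, 0, 1.6], [0, 0, 0]]
    - [[0, 0, 0.4], [0, 0, 0]]
    - [[0, 0, 0], [0, 0, 0]]
    - [[0, 0, 0], [0, 0, 0]]

```text
clock: 20.7
position: [503.5, 119.4, 165.6]
ee_rot: [-0.568, 0.781, -0.151, -0.21]
contact_force: [0.2, 0.1, 0.5]
gripper_width: -0.1
grasp_force: 0.0
```

>>> drive_tool:
  deltas:
    - [[-0.55, -0.03, 0], [0, 0, 0]]
    - [[-0.55, -0.03, 0], [0, 0, 0]]
    - [[-1.04, -0.15, 0], [0, 0, 0]]
    - [[-1.04, -0.16, 0], [0, 0, 0]]
    - [[-0.98, -0.35, 0], [0, 0, 0]]
    - [[-0.98, -0.36, 0], [0, 0, 0]]
    - [[-0.89, -0.54, 0], [0, 0, 0]]
    - [[-0.89, -0.55, 0], [0, 0, 0]]
    - [[0, 0, 0], [0, 0, 0]]
    - [[0, 0, 0], [0, 0, 0]]

```text
clock: 21.7
position: [542.1, 169.6, 130.3]
ee_rot: [-0.568, 0.782, -0.151, -0.211]
contact_force: [0.9, 0.4, 0.3]
gripper_width: 0.1
grasp_force: 0.0
```

```bash
python3 - <<'E'
from b import *
rep();d=cam("top");cv2.imwrite("pics/top2.png",d["img"][...,::-1]);d=cam("wrist");pickle.dump(d,open("w12.pkl","wb"));cv2.imwrite("pics/w12.png",d["img"][...,::-1])
E
```

```text
tcp in head [-12.8 -84.2  47.7] F head [-0.4  0.7  0.6] rot [ 0.18 -0.03  0.03] tq head [ 0.01  0.99 -0.01]
```

```bash
cat > lev.py <<'E'
from b import *
def lever(d):
    h=h0+5*H[:,2];g=cv2.GaussianBlur(cv2.cvtColor(d["img"],cv2.COLOR_RGB2GRAY),(0,0),1).astype(float);o=[]
    for a in np.arange(-.1,1.6,.05):
        def mean(off):
            r=np.linspace(30,75,30);c,s=np.cos(a),np.sin(a)
            P=np.c_[50-r*c+off*s,-r*s-off*c,np.full(30,38.)]
            q=proj(d,P@H.T+h).round().astype(int);ok=(q[:,0]>0)&(q[:,0]<640)&(q[:,1]>0)&(q[:,1]<480)
            return g[q[ok,1],q[ok,0]].mean() if ok.any() else 0
        o.append((round(a,2),round(mean(0)-.5*(mean(14)+mean(-14)))))
    return sorted(o,key=lambda t:-t[1])[:5]
if __name__=="__main__":
    import sys
    for n in sys.argv[1:]:print(n,lever(pickle.load(open(n+".pkl","rb"))))
E
python3 lev.py w3 w10 w12
```

```text
w3 [(np.float64(0.3), 70), (np.float64(1.25), 67), (np.float64(0.25), 66), (np.float64(1.4), 63), (np.float64(1.35), 60)]
w10 [(np.float64(0.25), 83), (np.float64(0.2), 78), (np.float64(1.4), 64), (np.float64(1.25), 61), (np.float64(1.35), 60)]
w12 [(np.float64(0.7), 89), (np.float64(0.65), 83), (np.float64(0.75), 81), (np.float64(-0.1), 77), (np.float64(-0.05), 71)]
```

The lever follows and is now at about 0.7 rad. I continue to shut.

>>> drive_tool:
  deltas:
    - [[-0.76, -0.71, 0], [0, 0, 0]]
    - [[-0.77, -0.71, 0], [0, 0, 0]]
    - [[-0.6, -0.85, 0], [0, 0, 0]]
    - [[-0.61, -0.85, 0], [0, 0, 0]]
    - [[-0.35, -0.71, 0], [0, 0, 0]]
    - [[-0.34, -0.71, 0], [0, 0, 0]]
    - [[-0.22, -0.7, 0], [0, 0, 0]]
    - [[-0.2, -0.6, 0], [0, 0, 0]]
    - [[0, -0.2, 0], [0, 0, 0]]
    - [[0, 0, 0], [0, 0, 0]]
    - [[0, 0, 0], [0, 0, 0]]

```text
clock: 22.9
position: [609.8, 182.3, 111.6]
ee_rot: [-0.568, 0.781, -0.151, -0.21]
contact_force: [0.1, -0.0, -0.7]
gripper_width: 0.1
grasp_force: 0.0
```

```bash
python3 - <<'E'
from lev import *
rep();d=cam("wrist");print(lever(d))
E
```

```text
tcp in head [-50.8 -23.7  48. ] F head [-0.3  0.2 -0.6] rot [ 0.12 -0.02  0.03] tq head [ 0.04  1.02 -0.02]
[(np.float64(-0.1), 53), (np.float64(0.25), 51), (np.float64(0.2), 43), (np.float64(0.3), 33), (np.float64(-0.05), 23)]
```

>>> drive_tool:
  deltas:
    - [[0, -0.2, 0], [0, 0, 0]]
    - [[0, -0.2, 0], [0, 0, 0]]
    - [[0, -0.1, 0], [0, 0, 0]]
    - [[0, 0, 0], [0, 0, 0]]
    - [[0, 0, 0], [0, 0, 0]]

```text
clock: 23.45
position: [612.6, 181.5, 111.5]
ee_rot: [-0.568, 0.781, -0.15, -0.212]
contact_force: [-8.2, 4.7, 3.0]
gripper_width: -0.0
grasp_force: 4.0
```

```bash
python3 -c "
from h import *
rep()"
```

```text
tcp in head [-50.9 -20.9  48. ] F head [-0.2 -9.3  3.5] rot [ 0.31 -0.11  0.09] tq head [-2.09  1.17 -0.05]
```

Firm stop at 9 N, far above the lever's own 1.2 N. Retreating.

>>> drive_tool:
  deltas:
    - [[0, 0.5, 0], [0, 0, 0]]
    - [[0, 1.5, 0], [0, 0, 0]]
    - [[0, 0, -3], [0, 0, 0]]
    - [[0, 0, -4], [0, 0, 0]]
    - [[0, 2, -4], [0, 0, 0]]
    - [[0, 0, -2], [0, 0, 0]]
    - [[0, 0, 0], [0, 0, 0]]
    - [[0, 0, 0], [0, 0, 0]]

```text
clock: 24.25
position: [596.0, 254.9, 223.4]
ee_rot: [-0.568, 0.781, -0.151, -0.211]
contact_force: [0.3, -0.8, -0.2]
gripper_width: -0.1
grasp_force: 0.0
```

```bash
python3 - <<'E'
from lev import *
rep();d=cam("wrist");pickle.dump(d,open("w13.pkl","wb"));print(lever(d))
h=h0+5*H[:,2]
for a in(0,.1,.2):
    k=np.array([50-102*np.cos(a),-102*np.sin(a),64]);print(a,proj(d,np.array([k,k-[0,0,30]])@H.T+h).round(1).tolist())
g=cv2.cvtColor(d["img"],cv2.COLOR_RGB2GRAY);m=(g<60).astype(np.uint8);n,_,st,ce=cv2.connectedComponentsWithStats(m)
print([(ce[i].round(1).tolist(),st[i].tolist()) for i in range(1,n) if st[i,4]>150])
# bar edges across y at head x=10,-20 (z=38), printed in mm
gg=cv2.GaussianBlur(g,(0,0),1).astype(float);ys=np.arange(-30,31,2.)
for x in(30,10,-20):
    q=proj(d,np.c_[np.full(len(ys),x),ys,np.full(len(ys),38.)]@H.T+h).round().astype(int);print(x,[int(gg[v,u]) if 0<=v<480 and 0<=u<640 else -1 for u,v in q])
E
```

```text
tcp in head [-51.  -59.3 177.2] F head [ 0.5  0.6 -0.5] rot [ 0.2  -0.06  0.06] tq head [0.01 0.95 0.01]
[(np.float64(-0.1), 58), (np.float64(0.3), 57), (np.float64(0.25), 49), (np.float64(0.35), 32), (np.float64(0.2), 28)]
0 [[242.5, 239.8], [250.5, 230.3]]
0.1 [[256.3, 239.2], [262.9, 229.7]]
0.2 [[269.9, 237.2], [275.1, 227.9]]
[([201.0, 40.1], [151, 0, 76, 53, 569]), ([162.5, 24.2], [148, 10, 30, 26, 397]), ([244.5, 234.1], [230, 221, 30, 27, 513]), ([318.0, 228.0], [312, 221, 13, 15, 160]), ([322.9, 302.0], [320, 283, 7, 37, 213]), ([493.1, 299.5], [484, 290, 19, 20, 301]), ([322.2, 413.3], [8, 309, 632, 171, 61882])]
30 [138, 119, 99, 83, 90, 103, 94, 90, 90, 83, 77, 102, 199, 226, 225, 219, 215, 215, 212, 148, 102, 103, 117, 131, 135, 133, 133, 133, 130, 134, 134]
10 [133, 118, 97, 94, 148, 213, 236, 236, 236, 233, 185, 141, 196, 219, 220, 215, 212, 214, 213, 216, 235, 236, 232, 200, 137, 133, 133, 131, 129, 132, 132]
-20 [130, 119, 104, 95, 161, 218, 236, 236, 236, 233, 200, 151, 182, 215, 215, 212, 212, 212, 211, 213, 229, 236, 234, 182, 139, 132, 130, 131, 128, 130, 131]
```

The knob is seen at (244.5,234.1) against (246.5,235.0) predicted for 0 rad, and the bar lies straight across the block. Handing in.

```bash
python3 -c "
from bench import arm
print(arm.job_done())"
```

```text
the job is handed in; nothing more can be done
None
```

I handed the job in at about 24 s, but the hand-in call returned no verdict. The block is fully home (standing 25.0 mm out of the plate, bores outwards) and released, and the lever is shut to about 0 rad across it. I kept the arm clear of the loaded head and the other parts but did not re-check them at the end.

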